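# Strap an idler shaft down in the shaft jig

### The job

Take the greasy idler shaft off its sloping drip rack and lay it gently in the two V saddles of the shaft jig, centred so that its ends stick out equally. Then swing both hinged steel straps over it and press each one down until its catch snaps and holds it fully shut. Leave the hammer, the bearing seat, the locknuts and the oil tin where they are.

Things in the scene. Friction and masses are not known exactly. Their poses are not given: they have to be found in the camera images.
- shaft_mid (a point): Middle of the loose idler shaft, on its axis. Steel, 250 mm long, 0.5 to 0.75 kg; its middle 216 mm are 22 mm in diameter, the last 17 mm at each end 16 mm. Own x axis along the shaft (both ends alike; any roll about it is fine). It starts in the drip rack, sloping up at 35 degrees away from the robot.
- rack: Grey drip rack, fixed to the bench; origin on its underside; its 235 mm (own x) by 85 mm base is centred 50 mm from the origin towards own +x. It carries the shaft along its own +x, rising at 35 degrees towards +x. A stop plate supports the shaft's low end and rises 8 mm above its axis. Highest point about 215 mm.
- jig: Steel shaft jig, fixed to the bench; origin in the middle of its underside, base 135 mm (x) by 215 mm (y) by 10 mm high. The shaft is to lie level along the jig's own y axis in two 45 degree V saddles, each 24 mm long, centred at y = +75 and -75 mm. Only the base plate lies between the saddles. Own x points towards the robot, give or take 20 degrees.
- jig_seat (a point): Place of the shaft's middle when home: midway between the saddles, 62 mm above the jig's underside (52 mm above its base plate). The mouth of each V is 48 mm wide, its walls end 8 mm above this height. Axes as the jig's.
- strap_a (a joint): Angle (rad) of the hinged steel strap over the saddle at the jig's y = +75 mm: 0 fully shut, 1.57 upright, up to 2.3 leaning back, away from the robot. Friction hinge: it stays where it is left. A nib under it must pass a spring ball: resistance starts near 0.13 rad, about 11 N pressed down on the pad snaps it through near 0.06 rad, then the ball pulls it to a hard stop at 0 and holds it.
- strap_b (a joint): The same for the strap at the jig's y = -75 mm.
- strap_a_pad (a point): The place to press on strap a: on its outer face, in the middle of its width, 75 mm before the hinge line. Its x axis points along the strap away from the hinge, z out of the outer face (up when shut; the jig's -x, away from the robot, when the strap is upright).
- strap_b_pad (a point): The same on strap b.
- vise: Small grey bench vise, fixed and empty, 110 mm high, about 150 mm (x) by 100 mm (y); origin in the middle of its underside. Only an obstacle.
- hammer: Loose copper hammer, 260 mm long along its own x, head at +x, 26 mm high, origin in the middle of its underside. Leave alone.
- bearing_seat: Loose red polymer bearing seat, a stepped ring 60 mm wide and 30 mm high, origin under its centre. Leave alone.
- oil_tin: Loose grey oil tin, 60 mm wide and 150 mm high, origin under its centre. Leave alone.
- locknut1: Loose black steel locknut, a ring 45 mm wide, 11 mm high, origin under its centre. Leave alone.
- locknut2: The same. Leave alone.
- locknut3: The same. Leave alone.
- rack_mid (a point): Where the shaft's middle lies in the rack at the start, 50 mm from the rack's origin along its x, 128 mm up. The shaft lies in two 45 degree V rests, 14 mm long, 80 mm to either side of here, open square to the slope: lift it out square to its own axis. Between the rests it is clear all round, with 44 mm from its axis to the sloping spine below. Axes as the rack's (level).
- strap_a_hinge (a point): Hinge line of strap a, in the middle of its width: at the jig's x = -40 mm, y = +75 mm, 64 mm above the jig's underside, the line running along y. The strap is a plate 24 mm wide and 6 mm thick, from 6 mm behind this line to 102 mm before it; shut, its outer face is 17 mm above this line and its underside 2 mm above the shaft. Axes turn with the strap, as for strap_a_pad.
- strap_b_hinge (a point): The same for strap b, at the jig's y = -75 mm.

How it is judged:
On the way, in this order (a step that is already met when the one before it is completed fails the run):
1. the shaft lies home in both saddles, centred to 20 mm, with both straps still open and the fingers off it (y of shaft_mid in the frame of jig between -0.02 and 0.02 m and x of shaft_mid in the frame of jig between -0.006 and 0.006 m and z of shaft_mid in the frame of jig between 0.057 and 0.067 m and angle between the x axis of shaft_mid and the y axis of jig, either way round below 0.06 rad and contact force between the fingers and shaft below 0.1 N and value of joint each of strap_a, strap_b above 0.4 rad), for 0.2 s.
2. a strap has snapped shut over the shaft (value of joint any of strap_a, strap_b below 0.04 rad), for 0.1 s.
At the end, for the whole second after the job is handed in: Both straps are snapped fully shut (under 0.04 rad) and stay so; the shaft lies at rest beneath them in both saddles (axis within 6 mm sideways and 5 mm in height of its seat, within 0.06 rad of the jig's y axis), centred between the saddles to 20 mm (value of joint each of strap_a, strap_b below 0.04 rad and y of shaft_mid in the frame of jig between -0.02 and 0.02 m and x of shaft_mid in the frame of jig between -0.006 and 0.006 m and z of shaft_mid in the frame of jig between 0.057 and 0.067 m and angle between the x axis of shaft_mid and the y axis of jig, either way round below 0.06 rad and linear speed of shaft below 0.02 m/s); the robot touches nothing.
It fails at once if the shaft is dropped or thrown into the jig (faster than 0.6 m/s within 80 mm of its seat) (distance between shaft_mid and jig_seat below 0.08 m and linear speed of shaft above 0.6 m/s).
It fails at once if a bystander is pushed more than 40 mm from its place (distance of any of hammer, bearing_seat, oil_tin, locknut1, locknut2, locknut3 from where it was at the start of the episode above 0.04 m).
It fails at once if the oil tin is knocked over (angle between oil_tin's own z axis and vertical above 0.5 rad).
It also fails if it takes over 66 s, if anything falls off the work surface, if the arm or the gripper's body presses on something with over 40 N, if the wrist force passes 120 N, or if a joint passes its speed limit or range.

### The arm

A 6-joint arm with a two-finger parallel gripper is mounted at the origin on the work surface. World frame = base frame: x ahead of the robot, y to its left, z up, the work surface at z = 0. Lengths are in m, angles in rad, forces in N, time in s.
With the tool pointing down it reaches from about 0.375 to 0.925 m from the base axis. Payload 5.7 kg.
Tool frame: the origin (TCP) lies midway between the tips of the shut fingers; the grasp point (between the pads) lies 19 mm behind it (r.grip_depth is the z of the grasp point in the tool frame, in m); z points along the fingers, y is the line along which they close (so a half turn about z gives the same grasp; the last joint's range is limited). The gripper opens to 88 mm and grips with 3 to 60 N. Pads are 20 mm wide; open, the fingers measure 115 mm over their backs; the gripper's body (75 mm by 178 mm) begins 61 mm behind the grasp point.
Start: joints at [-1.439, 0.359, 1.51, -0, 1.272, -0.115], TCP at [0.147, -0.582, 0.223] pointing down, gripper open.
Joint ranges: [-2.97, 2.97], [-1.01, 2.36], [0.21, 2.38], [-0.96, 4.11], [0.2, 2.71], [-2.98, 2.98]. Speed limits (rad/s): [2.39, 2.39, 3.14, 3.14, 3.14, 3.14].

### API

Orientations are given as a unit quaternion [w, x, y, z].
In Python, from workcell import r gives the robot as it stands.
- The arm moves only by the tool play_rows, never from a script. Its argument "moves" is text: rows parted by semicolons, each of 7 numbers parted by spaces: the shift along the tool's x, y, z in units of 30 mm (1.0 is 30 mm), then the turn, a rotation vector about the tool's x, y, z in units of 10 degrees (1.0 is 10 degrees), then the opening, from 0 (shut) to 1 (fully open). In form: x y z wx wy wz gripper; .... A call has 1 to 10 rows; each row is the pose to reach, as a shift and turn from the pose commanded when the call began, along the tool's axes at that moment; what a row does not reach only later rows make up. A row lasts 1/8 s, in which the tool goes at most 62.5 mm and 10.7 degrees, less where a joint would pass 70% of its speed; a pose out of reach is approached as far as the arm can. A call with a gripper value outside its range is refused whole. The fingers move at their own pace and stop on an object; "grip_force" is the grip in N (left out, the last holds). Time passes only in rows, so rows that repeat a pose let the fingers close. It gives the time, the measured TCP pose, the force, the opening and the grip force at its end, in the units of the state.
- r.observe(): the state, without advancing time (a new reading comes with each control period).
- r.capture(name): name is "side" or "top"; returns the picture (420x560x3 uint8, red, green, blue); there is no depth.
- r.get_calibration(name): a dict with "intrinsics" (3x3 intrinsics, pixels), "rvec" (rotation vector, rad) and "tvec" (3), from world to camera coordinates, as OpenCV has them. Camera axes: x right, y down, z forward; pixel columns grow to the right and rows downward; lengths in m; the calibration is good to about 2 mm. A picture is of the moment at which its call begins. get_calibration takes no time and is no camera call.
- r.hand_in(): hands the job in; it is judged then, once.
Trained networks look in the newest picture that a camera, given by its name, has taken for a name from the list of things; names that differ only in an ending like _2 or _b are one class to them, and where a whole thing is asked for, a point or a joint stands for the part that bears it (a point fixed in the world has none). Each returns a list of dicts, best first, with "confidence" (0 to 1); they miss things now and then, are a little off and sometimes report something else, mostly with a low value. They report only what shows in the picture. A call takes as long as a camera call.
- r.regions_of(camera, name): "pixels" (420x560 bool, what is visible of it) and "rect" ([left, top, width, height] in pixels, round what is visible of it).
The state is a dict: "clock": time; "joints": joint angles; "qd": joint speeds; "joint_torque": joint torques, N m; "eef_pos": TCP position; "ee_rot": TCP orientation; "ft_force": force on the tool from outside, world axes, zero at the start; "torque": the same for the moment, N m; "grip_width": opening from 0.0 (shut) to 1.0 (fully open); "finger_force": force on a finger pad.
Only numpy, scipy, OpenCV 4.12 (cv2) and the standard library are available. Lean on these libraries where they do the work, as an engineer would, in place of code of your own. Each camera call takes 0.05 s, during which the arm holds its last target. There are 200 camera calls.

## Working session

There is one attempt and no reset: what is moved stays moved. The work goes in short steps, Python scripts to look and compute and a tool call to move; the robot and the scene stay as the last step left them, time stands still between calls to the robot, and variables do not carry over. Pictures are saved under pics/ and viewed, at most 10 in all, crops included, and the job is handed in when it is done.

Besides the shell and the picture viewer there is one more tool, called after "Request:" as name(argument=value, ...) on one line, values as JSON. play_rows: Moves the arm, as the interface text tells. Its arguments: {"type":"object","properties":{"moves":{"type":"string"},"grip_force":{"type":"number"}},"required":["moves"]}

```bash
mkdir -p pics; ls; python3 - <<'E'
from workcell import r
import cv2, numpy as np
for c in ("side","top"):
    im=r.capture(c); cv2.imwrite(f"pics/{c}0.png",im[:,:,::-1])
    k=r.get_calibration(c); print(c,{a:np.round(b,4).tolist() for a,b in k.items()})
    for n in ("shaft_mid","rack","jig","strap_a","vise","hammer","oil_tin","bearing_seat","locknut1"):
        for d in r.regions_of(c,n)[:3]:
            p=d["pixels"]; ys,xs=np.nonzero(p); print(c,n,round(d["confidence"],2),d["rect"],round(xs.mean(),1),round(ys.mean(),1),p.sum())
print(r.observe(), r.grip_depth)
E
```

```text
pics
side {'intrinsics': [[471.2115, 0.0, 282.3956], [0.0, 471.2115, 196.755], [0.0, 0.0, 1.0]], 'rvec': [0.4577, -2.8024, 1.0363], 'tvec': [0.5482, 0.2072, 1.4443]}
side shaft_mid 0.91 [222.7, 237.2, 78.5, 38.2] 262.2 256.7 694
side shaft_mid 0.34 [299.9, 149.0, 4.4, 28.7] 300.6 165.3 133
side rack 0.89 [213.6, 235.7, 92.8, 60.3] 257.7 274.6 2620
side jig 0.89 [296.0, 128.9, 59.7, 78.9] 325.2 175.9 2150
side jig 0.35 [315.2, 124.3, 11.0, 27.5] 320.7 136.8 199
side strap_a 0.51 [297.5, 149.5, 7.5, 29.5] 300.8 164.6 174
side strap_a 0.47 [316.6, 126.5, 6.6, 26.6] 321.4 139.9 138
side vise 0.68 [213.9, 171.1, 45.5, 39.3] 234.1 191.0 1207
side hammer 0.97 [310.6, 108.2, 69.7, 20.7] 339.7 121.1 448
side hammer 0.48 [317.3, 124.9, 11.0, 29.8] 321.3 139.9 142
side oil_tin 0.93 [328.9, 197.7, 24.1, 45.7] 342.0 219.2 759
side oil_tin 0.72 [316.5, 126.8, 10.4, 25.3] 321.3 139.4 144
side bearing_seat 0.93 [230.1, 348.2, 22.7, 26.3] 240.3 359.4 408
side locknut1 0.41 [276.7, 211.8, 11.2, 13.4] 281.8 218.8 96
top {'intrinsics': [[387.1339, 0.0, 276.0506], [0.0, 387.1339, 205.6143], [0.0, 0.0, 1.
[... 765 characters left out ...]
ray([-1.43910635e+00,  3.58795614e-01,  1.51040560e+00,  1.51255511e-05,
        1.27248730e+00, -1.15106907e-01]), 'qd': array([-1.15137104e-03,  4.13835980e-07, -1.29166084e-04,  4.28865638e-04,
        3.62379974e-04, -5.32681556e-04]), 'joint_torque': array([-7.35458320e-05, -5.15346730e+01, -2.71133995e+01,  6.75305701e-02,
        2.44675420e-02, -1.54069431e-05]), 'eef_pos': array([ 0.14656954, -0.58179218,  0.22262325]), 'ee_rot': array([-4.79852296e-05,  9.92396341e-01,  1.23083307e-01,  6.83102588e-06]), 'ft_force': array([-0.65110431,  0.08600517, -0.38165681]), 'torque': array([ 0.02086858,  0.02432824, -0.01878164]), 'finger_force': 0.0, 'grip_width': 0.9991951462158413} -0.0187
```

View pictures.

```bash
python3 - <<'E'
import cv2
a=cv2.imread("pics/side0.png");b=cv2.imread("pics/top0.png")
cv2.imwrite("pics/s1.png",cv2.resize(a[95:305,190:390],None,fx=2.85,fy=2.85,interpolation=cv2.INTER_CUBIC))
cv2.imwrite("pics/t1.png",cv2.resize(b[100:300,90:490],None,fx=2,fy=2,interpolation=cv2.INTER_CUBIC))
E
```

```text
(no output)
```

View pics/s1.png

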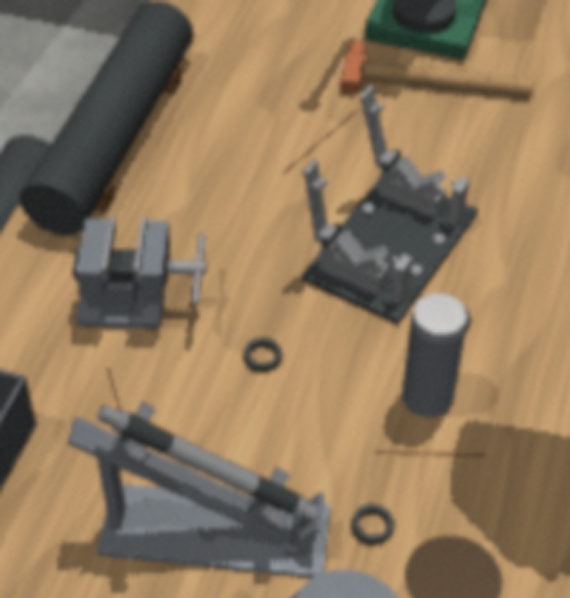

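View pics/t1.png

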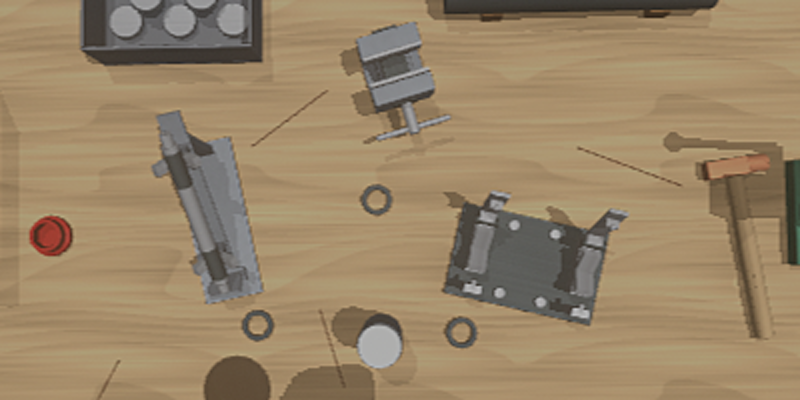

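```bash
cat > h.py <<'E'
import numpy as np, cv2
from scipy.optimize import least_squares, minimize
from scipy.spatial.transform import Rotation as R
from workcell import r
C={c:r.get_calibration(c) for c in ("side","top")}
def proj(c,P):
    k=C[c]; return cv2.projectPoints(np.asarray(P,float).reshape(-1,3),k["rvec"],k["tvec"],k["intrinsics"],None)[0].reshape(-1,2)
def yawR(y): return R.from_euler('z',y)
def inten(c,uv,z):  # pixel onto plane z
    k=C[c]; Rm=cv2.Rodrigues(np.array(k["rvec"]))[0]; o=-Rm.T@np.ravel(k["tvec"])
    d=Rm.T@np.linalg.inv(k["intrinsics"])@np.array([uv[0],uv[1],1.]); return o+d*(z-o[2])/d[2]
def cyl(mid,ax,L=.25,rad=.011):
    ax=ax/np.linalg.norm(ax); n=np.linalg.svd(ax[None])[2][1:]
    t=np.linspace(0,2*np.pi,16)
    ring=lambda s,rr:mid+ax*s+rr*(np.cos(t)[:,None]*n[0]+np.sin(t)[:,None]*n[1])
    return np.vstack([ring(-L/2,.008),ring(L/2,.008),ring(-L/2+.017,rad),ring(L/2-.017,rad)])
def hullmask(c,P,S=4):
    q=cv2.convexHull((proj(c,P)*S+S/2).astype(np.float32)).astype(np.int32)
    m=np.zeros((420*S,560*S),np.uint8); cv2.fillConvexPoly(m,q,255)
    return cv2.resize(m,(560,420),interpolation=cv2.INTER_AREA)/255.
def fitshaft(masks,p0,fn):
    def cost(p):
        s=0
        for c,m in masks.items():
            a=hullmask(c,cyl(*fn(p))); s+=1-np.minimum(a,m).sum()/np.maximum(a,m).sum()
        return s
    b=minimize(cost,p0,method='Nelder-Mead',options=dict(initial_simplex=np.array([p0]+[np.array(p0)+d for d in np.diag([.02,.02,.1,.02,.1][:len(p0)])])))
    return b.x,b.fun
E
python3 - <<'E'
from h import *
for c in C:
    k=C[c];Rm=cv2.Rodrigues(np.array(k["rvec"]))[0];print(c,"cam at",-Rm.T@np.ravel(k["tvec"]))
M={}
for c in C:
    r.capture(c); M[c]=r.regions_of(c,"shaft_mid")[0]["pixels"].astype(float)
fn=lambda p:(np.array([p[0],p[1],.128]),np.array([np.cos(p[2])*np.cos(.6109),np.sin(p[2])*np.cos(.6109),np.sin(.6109)]))
ys,xs=np.nonzero(M["top"]); g=inten("top",(xs.mean(),ys.mean()),.128); print(g)
for c in ("top","side"):
    print(c,fitshaft({c:M[c]},[g[0],g[1],.2],fn))
p,f=fitshaft(M,[g[0],g[1],.2],fn); print("shaft",p,f)
print({c:(proj(c,cyl(*fn(p))).min(0),proj(c,cyl(*fn(p))).max(0)) for c in C})
S=lambda u,v:((u+.5)/2.85-.5+190,(v+.5)/2.85-.5+95)
T=lambda u,v:((u+.5)/2-.5+90,(v+.5)/2-.5+100)
obs=[("side",S(305,280),(-1,1)),("side",S(397,319),(1,1)),("side",S(476,212),(1,-1)),("top",T(444,291),(1,1)),("top",T(590,324),(1,-1)),("top",T(464,203),(-1,1))]
for z in (.01,):
  def res(p):
    return np.concatenate([proj(c,yawR(p[2]).apply([s[0]*.0675,s[1]*.1075,z])+[p[0],p[1],0])[0]-uv for c,uv,s in obs])
  for y0 in (3.0,):
    b=least_squares(res,[.55,-.15,y0],loss="soft_l1"); print("jig",b.x,np.round(res(b.x),1))
    print("near corner",inten("top",T(444,291),.01))
p=b.x
for n,y in (("a",.075),("b",-.075)):
  h=yawR(p[2]).apply([-.04,y,.064])+[p[0],p[1],0]; print("hinge",n,h,[proj(c,h)[0].round(1) for c in C])
# oil tin
for c in ("top","side"): 
  d=r.regions_of(c,"oil_tin"); print(c,[(x["confidence"],x["rect"]) for x in d[:2]])
print("tin from top",inten("top",T(380,346),.15),"side",inten("side",S(440,313),.15), "vise",inten("top",T(395,70),.1))
E
```

```text
side cam at [0.26065179 0.91541545 1.23430145]
top cam at [ 0.50816978 -0.02049961  1.14045279]
[0.55902506 0.24767488 0.128     ]
top (array([0.55081503, 0.24427686, 0.21028756]), np.float64(0.06344061835432668))
side (array([0.5465584 , 0.24580186, 0.20994231]), np.float64(0.11466299716848827))
shaft [0.54998224 0.2442932  0.20998245] 0.17724199619739334
{'side': (array([223.63617638, 236.06328454]), array([301.47524823, 276.77906234])), 'top': (array([169.0348309 , 164.73200983]), array([205.19867168, 246.22262916]))}
jig [ 0.44534777 -0.09094894  3.95517947] [ -1.1  -1.6  -0.1 -28.9   6.6  51.   44.  -12.5 -79.3  25.7  -0.4  -0.1]
near corner [ 0.44211381 -0.08609089  0.01      ]
hinge a [ 0.52733028 -0.11339592  0.064     ] [array([307.7, 184.1]), array([322.3, 215.4])]
hinge b [ 0.41831694 -0.01036151  0.064     ] [array([331.3, 215.1]), array([285.6, 255.2])]
top [(0.61, [265.9, 258.1, 28.0, 26.4])]
side [(0.85, [330.2, 198.6, 24.4, 43.8])]
tin from top [0.38132225 0.00417406 0.15      ] side [0.38103921 0.00658318 0.15      ] vise [ 0.74640865 -0.01890716  0.1       ]
```

```bash
python3 - <<'E'
from h import *
S=lambda u,v:((u+.5)/2.85-.5+190,(v+.5)/2.85-.5+95)
T=lambda u,v:((u+.5)/2-.5+90,(v+.5)/2-.5+100)
obs=[("side",S(305,280),(-1,-1)),("side",S(397,319),(1,-1)),("side",S(476,212),(1,1)),("top",T(444,291),(1,-1)),("top",T(590,324),(1,1)),("top",T(464,203),(-1,-1))]
def res(p): return np.concatenate([proj(c,yawR(p[2]).apply([s[0]*.0675,s[1]*.1075,.01])+[p[0],p[1],0])[0]-uv for c,uv,s in obs])
b=least_squares(res,[.5,-.2,2.9],loss="soft_l1"); p=b.x; print("jig",p,np.round(res(p),1))
Rj=yawR(p[2]);o=np.array([p[0],p[1],0])
for n,y in (("a",.075),("b",-.075)):
  h=Rj.apply([-.04,y,.064])+o; print("hinge",n,h)
ims={c:r.capture(c) for c in C}
# overlay
out=[]
for c in ("side","top"):
    im=cv2.resize(ims[c][:,:,::-1],None,fx=4,fy=4,interpolation=cv2.INTER_CUBIC)
    d=lambda P,col,cl=True:cv2.polylines(im,[np.int32(proj(c,P)*4+1.5)],cl,col,1)
    d(Rj.apply([[sx*.0675,sy*.1075,.01] for sx,sy in ((1,1),(1,-1),(-1,-1),(-1,1))])+o,(0,255,0))
    d(Rj.apply([[0,-.125,.062],[0,.125,.062]])+o,(0,0,255),False)
    for y in (.075,-.075):
        for th,col in ((1.57,(255,255,0)),(1.9,(255,0,255)),(2.2,(0,255,255))):
            a=np.array([np.cos(th),0,np.sin(th)]);n=np.array([-np.sin(th),0,np.cos(th)])
            h=np.array([-.04,y,.064])
            d(Rj.apply([h+n*.017+[0,-.012,0],h+n*.017+[0,.012,0],h+a*.102+n*.017+[0,.012,0],h+a*.102+n*.017+[0,-.012,0]])+o,col)
    m=np.array([.55,.2443,.128]);ax=np.array([np.cos(.21)*.819,np.sin(.21)*.819,.5736])
    d([m-ax*.125,m+ax*.125],(0,0,255),False)
    q=proj(c,o+[0,0,.08])[0]*4; x,y=int(q[0]),int(q[1]); out.append(im[max(0,y-240):y+240,x-200:x+200])
h=min(len(i) for i in out); cv2.imwrite("pics/ov1.png",np.hstack([i[:h] for i in out]))
E
```

```text
jig [ 0.48222353 -0.20512118  2.91768004] [-1.8 -1.7  0.6  0.3  0.7 -1.5 -0.3  0.6 -0.   0.2 -0.6 -0.8]
hinge a [ 0.5045715  -0.28713074  0.064     ]
hinge b [ 0.53787844 -0.14087532  0.064     ]
```

View pics/ov1.png

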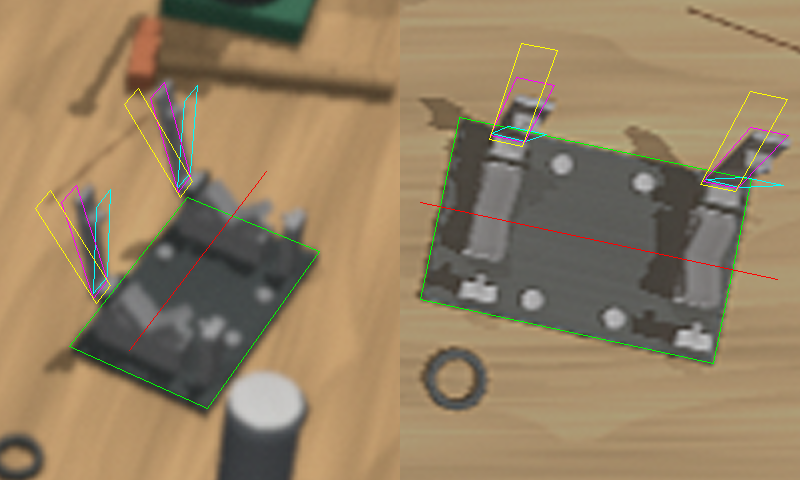

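```bash
cat >> h.py <<'E'
MID=np.array([.5495,.2444,.128]); PSI=.21
JO=np.array([.4822,-.2051,0]); JY=2.9177
def mk(z,x):
    z=z/np.linalg.norm(z); x=x-z*(x@z); x/=np.linalg.norm(x); return R.from_matrix(np.column_stack([x,np.cross(z,x),z]))
def down(yaw): return mk(np.array([0,0,-1.]),np.array([np.cos(yaw),np.sin(yaw),0]))
ZR=np.array([np.sin(.6109)*np.cos(PSI),np.sin(.6109)*np.sin(PSI),-np.cos(.6109)])
RR=mk(ZR,np.array([np.cos(PSI),np.sin(PSI),0])) 
def rows(ts,cur=None):
    """ts: list of (tcp pos, Rotation); prints rows from the present (or given) pose"""
    s=r.observe()
    if cur is None: q=s["ee_rot"]; cur=(s["eef_pos"],R.from_quat(np.roll(q,-1)))
    for p,Rt in ts:
        print(np.round(np.r_[cur[1].inv().apply(p-cur[0])/.03,(cur[1].inv()*Rt).as_rotvec(degrees=True)/10],2).tolist())
E
python3 - <<'E'
from h import *
pre=MID+ZR*(.0187-.10); g=MID+ZR*.0187
print(pre,g); d0=down(.246)
rows([(np.array([.35,-.45,.33]),d0),(np.array([.5,-.1,.36]),d0),(np.array([.52,.1,.36]),RR),(pre,RR)])
rows([(g,RR)],(pre,RR))
E
```

```text
[0.50389043 0.23467866 0.19459544] [0.55999076 0.24663603 0.11268223]
[7.65, -2.6, -3.58, -0.0, -0.0, 0.0]
[15.35, -12.7, -4.58, -0.0, -0.0, 0.0]
[17.62, -19.0, -4.58, -0.07, 3.5, 0.2]
[18.2, -23.48, 0.94, -0.07, 3.5, 0.2]
[-0.0, -0.0, 3.33, 0.0, 0.0, 0.0]
```

Request:
play_rows(moves="7.65 -2.6 -3.6 0 0 0 1; 7.65 -2.6 -3.6 0 0 0 1; 7.65 -2.6 -3.6 0 0 0 1; 7.65 -2.6 -3.6 0 0 0 1; 15.4 -12.7 -4.6 0 0 0 1; 15.4 -12.7 -4.6 0 0 0 1; 15.4 -12.7 -4.6 0 0 0 1; 15.4 -12.7 -4.6 0 0 0 1; 15.4 -12.7 -4.6 0 0 0 1; 15.4 -12.7 -4.6 0 0 0 1")

```text
clock: 2.65
eef_pos: [0.4937, -0.116, 0.3593]
ee_rot: [0.0, 0.992, 0.123, 0.0]
ft_force: [1.3, -1.1, -0.2]
grip_width: 0.998
finger_force: 0.0
```

```bash
python3 - <<'E'
from h import *
pre=MID+ZR*(.0187-.10)
rows([(np.array([.49,.15,.36]),RR),(pre,RR)],(np.array([.5,-.1,.36]),down(.246)))
E
```

```text
[1.71, -8.16, 0.0, -0.06, 3.5, 0.2]
[2.84, -10.79, 5.51, -0.06, 3.5, 0.2]
```

Request:
play_rows(moves="1.7 -8.2 0 -0.06 3.5 0.2 1; 1.7 -8.2 0 -0.06 3.5 0.2 1; 1.7 -8.2 0 -0.06 3.5 0.2 1; 1.7 -8.2 0 -0.06 3.5 0.2 1; 2.8 -10.8 5.5 -0.06 3.5 0.2 1; 2.8 -10.8 5.5 -0.06 3.5 0.2 1; 2.8 -10.8 5.5 -0.06 3.5 0.2 1; 2.8 -10.8 5.5 -0.06 3.5 0.2 1; 2.8 -10.8 5.5 -0.06 3.5 0.2 1")

```text
clock: 3.78
eef_pos: [0.4958, 0.2169, 0.1945]
ee_rot: [-0.032, 0.948, 0.101, 0.299]
ft_force: [-0.2, -1.0, 0.9]
grip_width: 0.998
finger_force: 0.0
```

```bash
python3 - <<'E'
from h import *
s=r.observe(); print(s["eef_pos"],s["joints"].round(2))
rows([(MID+ZR*.0187,RR)])
out=[]
for c in ("side","top"):
    im=cv2.resize(r.capture(c)[:,:,::-1],None,fx=4,fy=4,interpolation=cv2.INTER_CUBIC)
    Rt=R.from_quat(np.roll(s["ee_rot"],-1))
    q=proj(c,[s["eef_pos"],s["eef_pos"]+Rt.apply([0,0,.0813])])*4+1.5
    cv2.line(im,*[tuple(map(int,a)) for a in q],(0,0,255),1)
    x,y=q[1].astype(int); x=max(x,200);out.append(im[y-240:y+240,x-200:x+200])
cv2.imwrite("pics/pre.png",np.hstack(out))
E
```

```text
[0.49576241 0.2168636  0.19449058] [ 0.33  0.11  2.17 -0.27  0.26  1.93]
[0.32, -0.52, 3.55, -0.01, -0.0, 0.01]
```

View pics/pre.png

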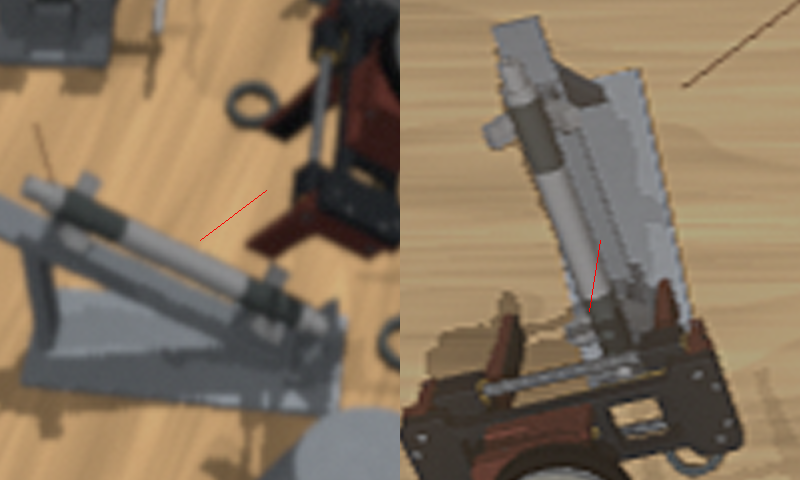

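Request:
play_rows(moves="0.3 -0.5 0.8 0 0 0 1; 0.3 -0.5 1.5 0 0 0 1; 0.3 -0.5 1.5 0 0 0 1")

```text
clock: 4.25
eef_pos: [0.5261, 0.238, 0.1643]
ee_rot: [-0.031, 0.948, 0.1, 0.3]
ft_force: [-0.1, 0.2, 0.6]
grip_width: 0.999
finger_force: 0.0
```

```bash
python3 - <<'E'
from h import *
s=r.observe(); print(s["eef_pos"],s["joints"].round(2),s["qd"].round(3))
rows([(MID+ZR*.0187,RR)])
M={}
for c in C:
    r.capture(c); d=r.regions_of(c,"shaft_mid"); print([(x["confidence"],x["rect"],x["pixels"].sum()) for x in d[:2]])
E
```

```text
[0.52608894 0.23802448 0.16429347] [ 0.36  0.22  2.14 -0.47  0.2   2.16] [ 0.003 -0.023  0.017  0.032 -0.003 -0.029]
[-0.04, -0.05, 2.08, 0.0, -0.01, -0.0]
[(0.79, [222.2, 239.0, 77.6, 39.4], np.int64(640))]
[(0.58, [168.7, 163.0, 33.9, 79.3], np.int64(619))]
```

```bash
cat >> h.py <<'E'
T=np.radians(22); Z2=np.array([np.sin(T)*np.cos(PSI),np.sin(T)*np.sin(PSI),-np.cos(T)])
R2=mk(Z2,np.array([np.cos(PSI),np.sin(PSI),0]))
E
python3 - <<'E'
from h import *
a=MID-ZR*.060+Z2*.0187
rows([(a,R2)]); rows([(MID+Z2*.0187,R2)],(a,R2)); rows([(MID-ZR*.03+Z2*.0187,R2)],(a,R2))
E
```

```text
[-0.15, -0.03, 0.08, -0.0, -1.31, -0.0]
[0.45, -0.0, 1.95, 0.0, 0.0, 0.0]
[0.22, 0.0, 0.97, 0.0, 0.0, 0.0]
```

Request:
play_rows(moves="-0.15 0 0.1 0 -1.3 0 1; -0.15 0 0.1 0 -1.3 0 1; -0.15 0 0.1 0 -1.3 0 1; -0.15 0 0.1 0 -1.3 0 1")

```text
clock: 4.95
eef_pos: [0.522, 0.2377, 0.1576]
ee_rot: [-0.02, 0.976, 0.103, 0.19]
ft_force: [0.5, 0.1, -0.3]
grip_width: 0.998
finger_force: 0.0
```

```bash
python3 - <<'E'
from h import *
s=r.observe(); print(s["eef_pos"],s["joints"].round(2),s["qd"].round(3))
rows([(MID-ZR*.03+Z2*.0187,R2),(MID+Z2*.0187,R2)])
E
```

```text
[0.52202839 0.23765765 0.15763991] [ 0.34  0.24  1.96 -0.09  0.55  1.77] [ 0.005  0.006  0.017  0.003  0.006 -0.006]
[0.28, -0.03, 0.92, 0.0, -0.0, 0.0]
[0.5, -0.03, 1.89, 0.0, -0.0, 0.0]
```

Request:
play_rows(moves="0.25 0 0.9 0 0.4 0 1; 0.25 0 0.9 0 0.4 0 1; 0.5 0 1.9 0 0.4 0 1; 0.5 0 1.9 0 0.4 0 1; 0.5 0 1.9 0 0.4 0 1")

```text
clock: 5.58
eef_pos: [0.5565, 0.2454, 0.1109]
ee_rot: [-0.024, 0.969, 0.102, 0.223]
ft_force: [-0.1, -0.9, -0.5]
grip_width: 0.998
finger_force: 0.0
```

```bash
python3 - <<'E'
from h import *
s=r.observe(); print(s["eef_pos"],s["joints"].round(2),s["ft_force"].round(1))
Rt=R.from_quat(np.roll(s["ee_rot"],-1)); gp=s["eef_pos"]+Rt.apply([0,0,-.0187]); print("grasp pt",gp, gp-MID, np.degrees(np.arccos(-Rt.apply([0,0,1])[2])))
out=[]
for c in ("side","top"):
    im=cv2.resize(r.capture(c)[:,:,::-1],None,fx=4,fy=4,interpolation=cv2.INTER_CUBIC)
    q=proj(c,[gp])*4+1.5
    x,y=q[0].astype(int);out.append(im[y-240:y+240,x-200:x+200])
cv2.imwrite("pics/gr.png",np.hstack(out))
E
```

```text
[0.5564912  0.24542176 0.11087803] [ 0.34  0.36  2.   -0.16  0.34  1.84] [-0.1 -0.9 -0.5]
grasp pt [0.54850389 0.24371572 0.12770011] [-0.00099611 -0.00068428 -0.00029989] 25.89757304445256
```

View pics/gr.png

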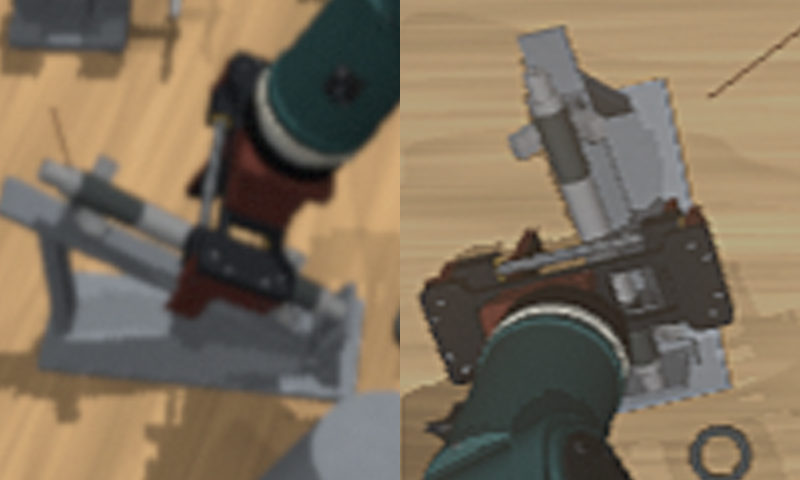

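Request:
play_rows(moves="0 0 0 0 0 0 0; 0 0 0 0 0 0 0; 0 0 0 0 0 0 0; 0 0 0 0 0 0 0; 0 0 0 0 0 0 0; 0 0 0 0 0 0 0", grip_force=60)

```text
clock: 6.42
eef_pos: [0.5573, 0.2456, 0.1104]
ee_rot: [-0.024, 0.969, 0.102, 0.223]
ft_force: [1.1, 0.2, 0.2]
grip_width: 0.357
finger_force: 0.0
```

```bash
python3 - <<'E'
from h import *
s=r.observe(); print(s["eef_pos"],s["joints"].round(2),s["ft_force"].round(1),s["grip_width"]*88,s["finger_force"])
Rt=R.from_quat(np.roll(s["ee_rot"],-1)); p=s["eef_pos"]
rows([(p-ZR*.03,Rt),(p-ZR*.09,Rt)])
E
```

```text
[0.5572592  0.24562159 0.11038167] [ 0.34  0.36  2.   -0.16  0.34  1.84] [1.1 0.2 0.2] 31.43718701631764 0.0
[-0.16, -0.0, -0.99, 0.0, 0.0, 0.0]
[-0.47, -0.0, -2.96, 0.0, 0.0, 0.0]
```

Request:
play_rows(moves="0 0 0 0 0 0 0; 0 0 0 0 0 0 0; 0 0 0 0 0 0 0; 0 0 0 0 0 0 0")

```text
clock: 6.92
eef_pos: [0.5567, 0.2474, 0.1106]
ee_rot: [-0.025, 0.969, 0.103, 0.224]
ft_force: [-5.8, 11.7, 2.5]
grip_width: 0.235
finger_force: 60.0
```

Request:
play_rows(moves="-0.05 0 -0.3 0 0 0 0; -0.1 0 -0.7 0 0 0 0; -0.25 0 -1.5 0 0 0 0; -0.4 0 -2.5 0 0 0 0; -0.5 0 -3.2 0 0 0 0; -0.5 0 -3.2 0 0 0 0")

```text
clock: 7.68
eef_pos: [0.5014, 0.2334, 0.1907]
ee_rot: [-0.024, 0.969, 0.102, 0.223]
ft_force: [0.0, 1.0, -7.1]
grip_width: 0.239
finger_force: 60.0
```

```bash
cat > look.py <<'E'
from h import *
def shaft(show=True):
    M={}
    for c in C:
        r.capture(c); d=[x for x in r.regions_of(c,"shaft_mid")]
        if d: M[c]=d[0]["pixels"].astype(float); print(c,d[0]["confidence"],d[0]["rect"],M[c].sum())
    return M
E
python3 - <<'E'
from look import *
s=r.observe(); Rt=R.from_quat(np.roll(s["ee_rot"],-1)); gp=s["eef_pos"]+Rt.apply([0,0,-.0187])
print(s["grip_width"],s["finger_force"],s["ft_force"].round(1),s["joints"].round(2),gp)
M=shaft()
# shaft in plane tool xz through gp; unknown shift along & angle
def fn(p):
    ax=Rt.apply([np.cos(p[1]),0,-np.sin(p[1])]); return gp+ax*p[0],ax
for a0 in (.0,.16):
  for c in M:
    # occlusion by gripper: score pixel coverage of mask by model plus extents
    def cost(p):
        a=hullmask(c,cyl(*fn(p))); m=M[c]; ex=proj(c,cyl(*fn(p))); ys,xs=np.nonzero(m)
        e=np.r_[ex.min(0)-[xs.min(),ys.min()],ex.max(0)-[xs.max()+1,ys.max()+1]]
        return (m*(1-a)).sum()/m.sum()*20+np.abs(e).sum()
    b=minimize(cost,[0,a0],method='Nelder-Mead',options=dict(initial_simplex=[[0,a0],[.02,a0],[0,a0+.1]])); print(c,b.x,b.fun)
E
```

```text
0.23911930823748112 59.99753415584564 [ 0.   1.  -7.1] [ 0.35  0.15  2.02 -0.12  0.53  1.81] [0.49336276 0.23164401 0.20754399]
side 0.73 [242.2, 221.7, 80.6, 37.7] 423.0
top 0.67 [163.3, 185.3, 39.8, 84.2] 605.0
side [0.00126252 0.18088375] 2.72147211388635
top [-0.00036671  0.14046855] 4.727350358831442
side [0.00186854 0.17469835] 2.69304130741383
top [0.00054038 0.15549302] 4.414626189116133
```

```bash
cat >> h.py <<'E'
AL=.16; HY=JY-np.pi/2  # yaw of jig -y direction
hdir=np.array([np.cos(HY),np.sin(HY),0])
Zp=np.array([0,0,-np.cos(AL)])-hdir*np.sin(AL)
RP=mk(Zp,hdir*np.cos(AL)+np.array([0,0,-np.sin(AL)]))
def tcp(gp,Rt): return np.asarray(gp)+Rt.apply([0,0,.0187])
E
python3 - <<'E'
from h import *
s=r.observe(); Rt=R.from_quat(np.roll(s["ee_rot"],-1))
a=RP.apply([np.cos(AL),0,-np.sin(AL)]); print("axis",a,HY)
rows([(s["eef_pos"]+[0,-.02,.12],Rt),(tcp([.48,0,.32],RP),RP),(tcp(JO+[0,0,.22],RP),RP)])
E
```

```text
axis [2.22026791e-01 9.75040565e-01 2.56490406e-18] 1.3469036732051034
[1.62, 0.65, -3.66, 0.0, 0.0, 0.0]
[-0.53, 7.55, -4.42, 0.96, -3.11, -6.54]
[-3.2, 14.25, -2.01, 0.96, -3.11, -6.54]
```

Request:
play_rows(moves="0.8 0.3 -1.8 0 0 0 0; 1.6 0.65 -3.7 0 0 0 0; -0.5 7.55 -4.4 0.96 -3.1 -6.55 0; -0.5 7.55 -4.4 0.96 -3.1 -6.55 0; -0.5 7.55 -4.4 0.96 -3.1 -6.55 0; -0.5 7.55 -4.4 0.96 -3.1 -6.55 0; -0.5 7.55 -4.4 0.96 -3.1 -6.55 0; -0.5 7.55 -4.4 0.96 -3.1 -6.55 0; -0.5 7.55 -4.4 0.96 -3.1 -6.55 0")

```text
clock: 9.0
eef_pos: [0.4816, -0.0033, 0.3014]
ee_rot: [0.046, 0.802, 0.594, -0.042]
ft_force: [-0.4, 0.1, -6.1]
grip_width: 0.234
finger_force: 60.0
```

```bash
python3 - <<'E'
from h import *
s=r.observe(); print(s["joints"].round(2),s["qd"].round(2),s["finger_force"],s["grip_width"])
rows([(tcp(JO+[0,0,.22],RP),RP)])
E
```

```text
[-0.05  0.13  1.63 -0.13  1.39  0.27] [ 0.44  0.29 -0.29 -0.54  0.44 -0.81] 59.99509155750275 0.23395844554878822
[-6.07, 1.91, 4.14, 0.08, -0.21, -0.43]
```

```bash
python3 - <<'E'
from h import *
rows([(tcp(JO+[0,0,.22],RP),RP)],(tcp([.48,0,.32],RP),RP))
E
```

```text
[-6.03, 1.59, 4.35, 0.0, 0.0, 0.0]
```

Request:
play_rows(moves="-6 1.6 4.35 0 0 0 0; -6 1.6 4.35 0 0 0 0; -6 1.6 4.35 0 0 0 0; -6 1.6 4.35 0 0 0 0; -6 1.6 4.35 0 0 0 0; -6 1.6 4.35 0 0 0 0")

```text
clock: 9.75
eef_pos: [0.4721, -0.2028, 0.1948]
ee_rot: [0.045, 0.804, 0.592, -0.04]
ft_force: [-1.2, -0.3, -6.5]
grip_width: 0.238
finger_force: 60.0
```

```bash
python3 - <<'E'
from look import *
s=r.observe(); Rt=R.from_quat(np.roll(s["ee_rot"],-1)); gp=s["eef_pos"]+Rt.apply([0,0,-.0187])
print(s["joints"].round(2),s["qd"].round(2),s["finger_force"],gp,Rt.apply([np.cos(AL),0,-np.sin(AL)]))
M=shaft()
def fn(p):
    ax=Rt.apply([np.cos(p[1]),0,-np.sin(p[1])]); return gp+ax*p[0],ax
for c in M:
    def cost(p):
        a=hullmask(c,cyl(*fn(p))); m=M[c]; ex=proj(c,cyl(*fn(p))); ys,xs=np.nonzero(m)
        e=np.r_[ex.min(0)-[xs.min(),ys.min()],ex.max(0)-[xs.max()+1,ys.max()+1]]
        return (m*(1-a)).sum()/m.sum()*20+np.abs(e).sum()
    b=minimize(cost,[0,.16],method='Nelder-Mead',options=dict(initial_simplex=[[0,.16],[.02,.16],[0,.26]])); print(c,b.x,b.fun)
rows([(tcp(JO+[0,0,.085],RP),RP),(tcp(JO+[0,0,.062],RP),RP)])
out=[]
for c in ("side","top"):
    im=cv2.resize(r.capture(c)[:,:,::-1],None,fx=4,fy=4,interpolation=cv2.INTER_CUBIC)
    d=lambda P:cv2.line(im,*[tuple(map(int,q)) for q in proj(c,P)*4+1.5],(0,0,255),1)
    d([JO+[0,0,.062]+hdir*.125,JO+[0,0,.062]-hdir*.125])
    x,y=(proj(c,gp-[0,0,.08])[0]*4).astype(int);x=min(max(x,200),2040);y=max(y,240);out.append(im[y-240:y+240,x-200:x+200])
cv2.imwrite("pics/abv.png",np.hstack(out))
E
```

```text
[-0.46  0.25  1.76 -0.13  1.09 -0.1 ] [ 0.02 -0.02 -0.01  0.    0.01 -0.  ] 59.99623417854309 [ 0.47231699 -0.20057729  0.21339579] [0.29419394 0.95486055 0.04112486]
side 0.59 [311.3, 136.0, 26.0, 22.2] 262.0
top 0.78 [314.9, 220.6, 27.5, 10.0] 205.0
side [0.09141701 0.4599098 ] 29.38006019749053
top [0.32166351 1.36663738] 23.93760586867582
[0.42, 0.23, 4.3, 0.09, -0.23, -0.44]
[0.51, 0.21, 5.06, 0.09, -0.23, -0.44]
```

View pics/abv.png

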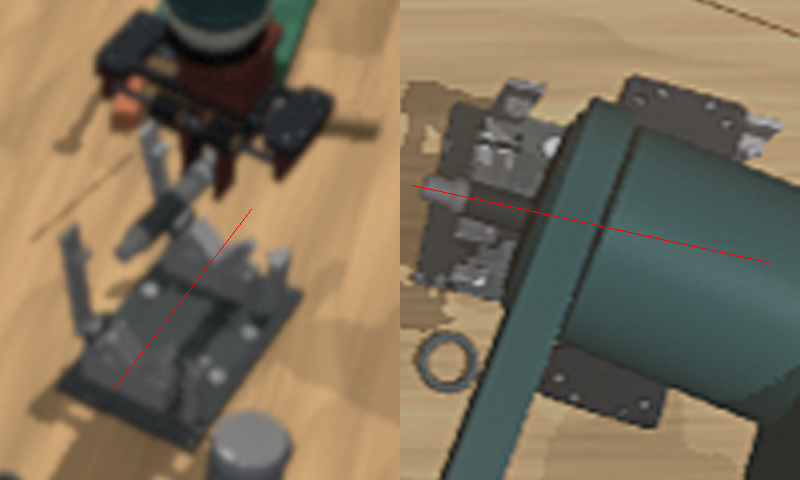

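```bash
python3 - <<'E'
from h import *
rows([(tcp(JO+[0,0,.15],RP),RP)])
E
```

```text
[0.17, 0.29, 2.15, 0.09, -0.23, -0.44]
```

Request:
play_rows(moves="0.1 0.3 0.7 0.09 -0.23 -0.44 0; 0.15 0.3 1.5 0.09 -0.23 -0.44 0; 0.15 0.3 2.15 0.09 -0.23 -0.44 0; 0.15 0.3 2.15 0.09 -0.23 -0.44 0; 0.15 0.3 2.15 0.09 -0.23 -0.44 0")

```text
clock: 10.68
eef_pos: [0.4819, -0.2093, 0.132]
ee_rot: [0.05, 0.779, 0.621, -0.063]
ft_force: [0.6, -0.2, -5.9]
grip_width: 0.233
finger_force: 60.0
```

```bash
python3 - <<'E'
from look import *
s=r.observe(); Rt=R.from_quat(np.roll(s["ee_rot"],-1)); gp=s["eef_pos"]+Rt.apply([0,0,-.0187])
ax=Rt.apply([np.cos(AL),0,-np.sin(AL)])
print(s["finger_force"],gp,ax)
M=shaft()
for c in M:
    ys,xs=np.nonzero(M[c]); e=proj(c,gp+ax*np.array([[.125],[.117],[.075],[-.125]])); print(c,e.round(1).tolist())
    # principal line & end of the visible patch
    pts=np.c_[xs,ys].astype(np.float32); vx,vy,x0,y0=cv2.fitLine(pts,cv2.DIST_L2,0,.01,.01).ravel(); t=(pts-[x0,y0])@[vx,vy]
    print("  line",np.degrees(np.arctan2(vy,vx)).round(1),[(x0+vx*q,y0+vy*q) for q in (t.min(),t.max())], "model angle",np.degrees(np.arctan2(*(e[0]-e[2])[::-1])))
rows([(tcp(JO+[0,0,.085],RP),RP),(tcp(JO+[0,0,.062],RP),RP),(tcp(JO+[0,0,.059],RP),RP)])
E
```

```text
59.9968957901001 [ 0.48254469 -0.20632555  0.15047627] [ 2.23009604e-01  9.74815772e-01 -9.62685549e-04]
side 0.59 [309.2, 149.1, 22.4, 24.8] 191.0
top 0.6 [168.7, 159.1, 51.4, 91.3] 2603.0
side [[311.1, 173.5], [312.3, 171.9], [318.7, 163.8], [346.5, 128.5]]
  line -52.3 [(np.float32(310.88107), np.float32(173.90822)), (np.float32(330.54984), np.float32(148.42436))] model angle 128.23184739084965
top [[314.0, 221.6], [317.1, 222.2], [333.3, 225.7], [411.2, 242.7]]
  line 72.2 [(np.float32(180.21187), np.float32(154.33078)), (np.float32(210.16905), np.float32(247.8675))] model angle -167.7444750194214
[0.39, -0.02, 2.15, 0.01, 0.01, -0.01]
[0.52, -0.03, 2.91, 0.01, 0.01, -0.01]
[0.53, -0.03, 3.01, 0.01, 0.01, -0.01]
```

Request:
play_rows(moves="0.15 0 0.8 0 0 0 0; 0.3 0 1.5 0 0 0 0; 0.4 0 2.1 0 0 0 0; 0.45 0 2.5 0 0 0 0; 0.5 0 2.7 0 0 0 0; 0.5 0 2.85 0 0 0 0; 0.5 0 2.9 0 0 0 0; 0.5 0 2.9 0 0 0 0")

```text
clock: 11.88
eef_pos: [0.4844, -0.2095, 0.0444]
ee_rot: [0.053, 0.78, 0.621, -0.061]
ft_force: [6.0, -0.0, 3.1]
grip_width: 0.241
finger_force: 60.0
```

Request:
play_rows(moves="0 0 0 0 0 0 0.4; 0 0 0 0 0 0 0.6; 0 0 0 0 0 0 0.8; 0 0 0 0 0 0 1; 0 0 0 0 0 0 1; 0 0 0 0 0 0 1; 0 0 0 0 0 0 1; 0 0 0 0 0 0 1")

```text
clock: 12.88
eef_pos: [0.4813, -0.2084, 0.0429]
ee_rot: [0.05, 0.78, 0.621, -0.063]
ft_force: [0.3, -0.6, -0.2]
grip_width: 1.001
finger_force: 0.0
```

```bash
python3 - <<'E'
from h import *
s=r.observe(); print(s["ft_force"],s["grip_width"],s["finger_force"])
p=s["eef_pos"]; Rt=R.from_quat(np.roll(s["ee_rot"],-1)); up=p-Rt.apply([0,0,.12])
rows([(up,Rt),(p+[0,0,.19],RP)])
E
```

```text
[ 0.2620095  -0.59316285 -0.22599476] 1.0009288640097174 0.0
[0.0, 0.0, -4.0, 0.0, 0.0, 0.0]
[-1.01, -0.0, -6.25, -0.0, 0.0, -0.01]
```

Request:
play_rows(moves="-0.3 0 -2 0 0 0 1; -0.65 0 -4 0 0 0 1; -1 0 -6.25 0 0 0 1; -1 0 -7.5 0 0 0 1; -1 -3 -7.5 0 0 0 0; -1 -3 -7.5 0 0 0 0; -1 -3 -7.5 0 0 0 0")

```text
clock: 13.75
eef_pos: [0.3933, -0.1813, 0.2699]
ee_rot: [0.05, 0.78, 0.621, -0.063]
ft_force: [0.1, 0.9, -0.1]
grip_width: 0.698
finger_force: 0.0
```

```bash
python3 - <<'E'
from look import *
s=r.observe(); print(s["eef_pos"],s["joints"].round(2))
M=shaft()
fn=lambda p:(np.array([p[0],p[1],.062]),np.array([np.cos(p[2]),np.sin(p[2]),0]))
for c in M:
    if M[c].sum()<1500 and M[c].sum()>100:
        p,f=fitshaft({c:M[c]},[JO[0],JO[1],HY],fn); d=yawR(-JY).apply(np.array([p[0],p[1],.062])-JO); print(c,p,f,"in jig",d.round(4),p[2]-HY)
        e=fn([JO[0],JO[1],HY]); print(proj(c,cyl(*e)).min(0),proj(c,cyl(*e)).max(0))
out=[]
for c in ("side","top"):
    im=cv2.resize(r.capture(c)[:,:,::-1],None,fx=4,fy=4,interpolation=cv2.INTER_CUBIC)
    x,y=(proj(c,JO+[0,0,.08])[0]*4).astype(int);out.append(im[y-240:y+240,x-200:x+200])
cv2.imwrite("pics/placed.png",np.hstack(out))
E
```

```text
[ 0.3933085  -0.18133921  0.26993816] [-0.45  0.06  1.8  -0.16  1.25 -0.18]
side 0.71 [307.5, 149.0, 36.9, 42.8] 310.0
top 0.73 [313.6, 217.0, 88.3, 24.8] 454.0
side [ 0.48898553 -0.20188074  1.33917011] 0.17458891659973785 in jig [-0.0059 -0.0046  0.062 ] -0.007733558345082381
[307.98974215 145.67829638] [346.13590058 194.02068777]
top [ 0.48767215 -0.20631028  1.34629126] 0.41815699658703065 in jig [-0.0056 -0.      0.062 ] -0.0006124106371414584
[310.85100471 219.06622102] [401.64663215 243.96226954]
```

View pics/placed.png

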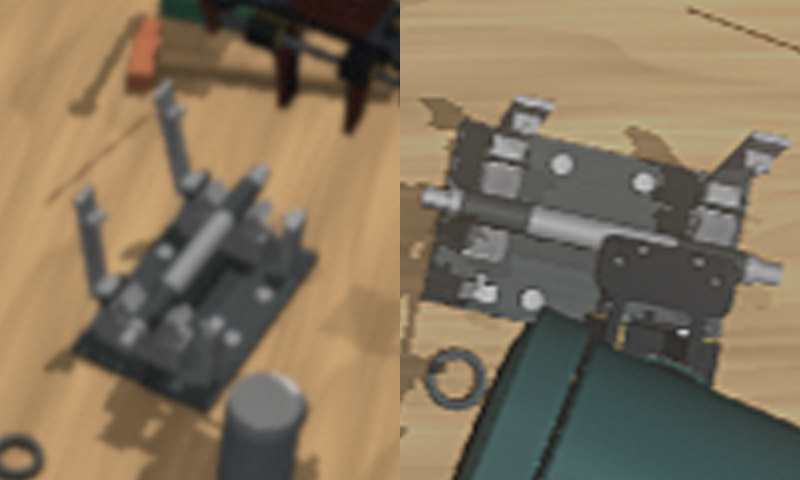

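```bash
cat >> h.py <<'E'
JO=np.array([.486,-.206,0]); RD=down(HY)
def J(x,y,z): return JO+yawR(JY).apply([x,y,z])
def arc(th,d=.08,o=.002): # tcp jig x,z
    return -.04+d*np.cos(th)-(.017-o)*np.sin(th)-.0135, .064+d*np.sin(th)+(.017-o)*np.cos(th)
E
python3 - <<'E'
from h import *
rows([(J(-.06,.075,.27),RD),(J(-.115,.075,.22),RD),(J(-.115,.075,.13),RD)])
S=(J(-.115,.075,.13),RD)
for th in (1.57,1.4,1.2,1,.8,.6,.45,.3,.2,.12,0):
    x,z=arc(th); print(th,end=' '); rows([(J(x,.075,z),RD)],S)
for c in C: print(c)
E
```

```text
[-2.56, 5.1, 0.4, -0.0, 0.92, -0.01]
[-2.3, 6.93, 2.05, -0.0, 0.92, -0.01]
[-1.82, 6.93, 5.01, -0.0, 0.92, -0.01]
1.57 [0.0, -1.55, -0.47, 0.0, 0.0, 0.0]
1.4 [0.0, -2.01, -0.51, 0.0, 0.0, 0.0]
1.2 [-0.0, -2.55, -0.47, 0.0, 0.0, 0.0]
1 [0.0, -3.07, -0.31, 0.0, 0.0, 0.0]
0.8 [-0.0, -3.55, -0.06, 0.0, 0.0, 0.0]
0.6 [-0.0, -3.97, 0.28, 0.0, 0.0, 0.0]
0.45 [0.0, -4.23, 0.59, 0.0, 0.0, 0.0]
0.3 [-0.0, -4.45, 0.93, 0.0, 0.0, 0.0]
0.2 [-0.0, -4.56, 1.18, 0.0, 0.0, 0.0]
0.12 [-0.0, -4.64, 1.38, 0.0, 0.0, 0.0]
0 [-0.0, -4.72, 1.7, 0.0, 0.0, 0.0]
side
top
```

Request:
play_rows(moves="-2.55 5.1 0.4 0 0.92 0 0; -2.55 5.1 0.4 0 0.92 0 0; -2.55 5.1 0.4 0 0.92 0 0; -2.3 6.95 2.05 0 0.92 0 0; -2.3 6.95 2.05 0 0.92 0 0; -1.8 6.95 5 0 0.92 0 0; -1.8 6.95 5 0 0.92 0 0; -1.8 6.95 5 0 0.92 0 0; -1.8 6.95 5 0 0.92 0 0")

```text
clock: 15.18
eef_pos: [0.5819, -0.3044, 0.1319]
ee_rot: [0.001, 0.782, 0.623, 0.0]
ft_force: [-0.4, -0.5, 1.2]
grip_width: 0.008
finger_force: 0.0
```

```bash
python3 - <<'E'
from h import *
s=r.observe(); print(s["ft_force"].round(1),s["grip_width"],s["joints"].round(2),yawR(-JY).apply(s["eef_pos"]-JO))
for th in (1.57,1.4,1.2,1,.8,.6,.45,.3,.2,.12,0):
    x,z=arc(th); print(th,end=' '); rows([(J(x,.075,z),RD)])
for c in C:
    r.capture(c); d=r.regions_of(c,"strap_a"); print(c,[(round(x["confidence"],2),x["rect"]) for x in d])
    for th in (1.85,):
        h=np.array([-.04,.075,.064]);a=np.array([np.cos(th),0,np.sin(th)]); print(proj(c,[J(*h),J(*(h+a*.102))]).round(1).tolist())
E
```

```text
[-0.4 -0.5  1.2] 0.007517818379803889 [-0.59  0.52  1.48 -0.    1.14 -0.36] [-0.11535039  0.07469669  0.13192864]
1.57 [-0.01, -1.56, -0.41, 0.01, 0.01, -0.01]
1.4 [-0.01, -2.02, -0.45, 0.01, 0.01, -0.01]
1.2 [-0.01, -2.56, -0.41, 0.01, 0.01, -0.01]
1 [-0.01, -3.08, -0.25, 0.01, 0.01, -0.01]
0.8 [-0.01, -3.56, -0.0, 0.01, 0.01, -0.01]
0.6 [-0.01, -3.98, 0.34, 0.01, 0.01, -0.01]
0.45 [-0.01, -4.25, 0.65, 0.01, 0.01, -0.01]
0.3 [-0.01, -4.46, 0.99, 0.01, 0.01, -0.01]
0.2 [-0.01, -4.58, 1.24, 0.01, 0.01, -0.01]
0.12 [-0.01, -4.65, 1.44, 0.01, 0.01, -0.01]
0 [-0.01, -4.73, 1.76, 0.01, 0.01, -0.01]
side [(0.63, [318.3, 126.3, 8.9, 26.8]), (0.5, [298.2, 152.1, 7.8, 25.9])]
[[326.8, 151.0], [321.4, 127.3]]
top [(0.73, [329.6, 192.9, 16.3, 17.9]), (0.67, [385.4, 206.6, 9.4, 14.4]), (0.23, [456.9, 203.1, 9.5, 21.7])]
[[386.1, 221.6], [398.1, 210.5]]
```

Request:
play_rows(moves="0 -0.8 -0.2 0 0 0 0; 0 -1.55 -0.45 0 0 0 0; 0 -2 -0.5 0 0 0 0; 0 -2.55 -0.45 0 0 0 0; 0 -3.05 -0.3 0 0 0 0; 0 -3.55 -0.05 0 0 0 0; 0 -3.95 0.3 0 0 0 0; 0 -4.25 0.6 0 0 0 0; 0 -4.45 0.95 0 0 0 0; 0 -4.45 0.95 0 0 0 0")

```text
clock: 16.62
eef_pos: [0.4498, -0.2734, 0.1007]
ee_rot: [-0.001, 0.782, 0.623, -0.0]
ft_force: [-0.5, -0.1, 0.1]
grip_width: 0.004
finger_force: 0.0
```

```bash
python3 - <<'E'
from look import *
s=r.observe(); print(s["ft_force"].round(1),s["joints"].round(2),yawR(-JY).apply(s["eef_pos"]-JO))
for th in (.2,.12,.06,0):
    x,z=arc(th); print(th,end=' '); rows([(J(x,.075,z),RD)])
out=[]
for c in ("side","top"):
    im=cv2.resize(r.capture(c)[:,:,::-1],None,fx=4,fy=4,interpolation=cv2.INTER_CUBIC)
    x,y=(proj(c,JO+[0,0,.08])[0]*4).astype(int);out.append(im[y-240:y+240,x-200:x+200])
cv2.imwrite("pics/push.png",np.hstack(out))
E
```

```text
[-0.5 -0.1  0.1] [-0.68  0.4   1.8  -0.    0.94 -0.45] [0.02030596 0.07378629 0.10066936]
0.2 [-0.04, -0.05, 0.2, -0.02, -0.01, -0.01]
0.12 [-0.04, -0.13, 0.41, -0.02, -0.01, -0.01]
0.06 [-0.04, -0.17, 0.56, -0.02, -0.01, -0.01]
0 [-0.04, -0.2, 0.72, -0.02, -0.01, -0.01]
```

View pics/push.png

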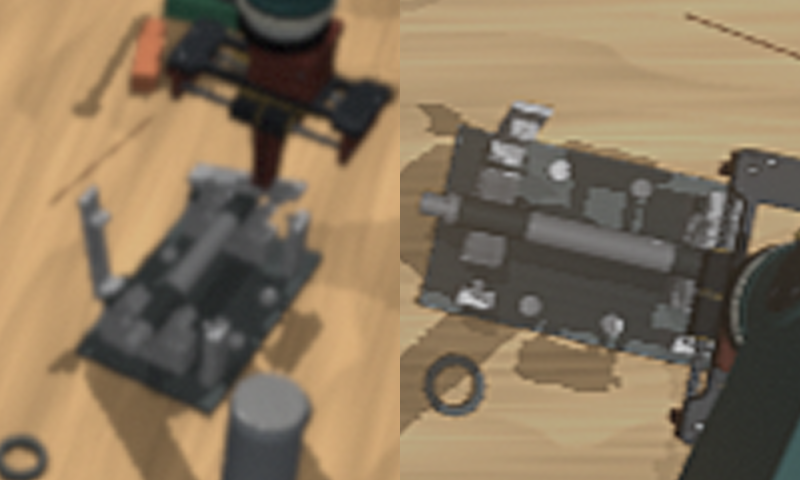

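Request:
play_rows(moves="0 -0.15 0.3 0 0 0 0; 0 -0.2 0.5 0 0 0 0; 0 -0.2 0.6 0 0 0 0; 0 -0.2 0.7 0 0 0 0; 0 -0.2 0.75 0 0 0 0; 0 -0.2 0.75 0 0 0 0")

```text
clock: 17.48
eef_pos: [0.4445, -0.2727, 0.0808]
ee_rot: [-0.0, 0.782, 0.623, -0.0]
ft_force: [-6.0, 3.3, 21.2]
grip_width: 0.003
finger_force: 10.8
```

```bash
python3 - <<'E'
from h import *
s=r.observe(); p=s["eef_pos"]; print(p,s["ft_force"])
rows([(p+[0,0,.14],RD),(J(-.115,-.075,.22),RD),(J(-.115,-.075,.13),RD)])
E
```

```text
[ 0.44449484 -0.27268281  0.08079689] [-5.96858201  3.25856127 21.19654775]
[-0.0, -0.0, -4.67, -0.01, 0.0, -0.01]
[4.98, 4.68, -4.65, -0.01, 0.0, -0.01]
[4.98, 4.68, -1.65, -0.01, 0.0, -0.01]
```

Request:
play_rows(moves="0 0 -2.5 0 0 0 0; 0 0 -4.6 0 0 0 0; 0 0 -4.6 0 0 0 0; 5 4.7 -4.6 0 0 0 0; 5 4.7 -4.6 0 0 0 0; 5 4.7 -4.6 0 0 0 0; 5 4.7 -4.6 0 0 0 0; 5 4.7 -1.7 0 0 0 0; 5 4.7 -1.7 0 0 0 0; 5 4.7 -1.7 0 0 0 0")

```text
clock: 18.73
eef_pos: [0.613, -0.1576, 0.127]
ee_rot: [-0.003, 0.782, 0.623, -0.002]
ft_force: [0.1, -0.0, 1.6]
grip_width: 0.005
finger_force: 0.0
```

```bash
python3 - <<'E'
from h import *
s=r.observe(); print(s["ft_force"].round(1),yawR(-JY).apply(s["eef_pos"]-JO),s["qd"].round(2))
for th in (1.57,1.4,1.2,1,.8,.6,.45,.3,.0):
    x,z=arc(th); print(th,end=' '); rows([(J(x,-.075,z),RD)])
E
```

```text
[ 0.1 -0.   1.6] [-0.11304425 -0.07540588  0.12697742] [-0.   -0.04 -0.06  0.    0.02  0.  ]
1.57 [-0.02, -1.49, -0.56, -0.04, -0.0, -0.01]
1.4 [-0.02, -1.95, -0.6, -0.04, -0.0, -0.01]
1.2 [-0.02, -2.49, -0.55, -0.04, -0.0, -0.01]
1 [-0.02, -3.01, -0.39, -0.04, -0.0, -0.01]
0.8 [-0.02, -3.49, -0.14, -0.04, -0.0, -0.01]
0.6 [-0.02, -3.9, 0.21, -0.04, -0.0, -0.01]
0.45 [-0.02, -4.16, 0.52, -0.04, -0.0, -0.01]
0.3 [-0.02, -4.38, 0.87, -0.04, -0.0, -0.01]
0.0 [-0.02, -4.64, 1.63, -0.04, -0.0, -0.01]
```

Request:
play_rows(moves="0 -0.8 -0.3 0 0 0 0; 0 -1.5 -0.5 0 0 0 0; 0 -1.95 -0.55 0 0 0 0; 0 -2.5 -0.5 0 0 0 0; 0 -3 -0.35 0 0 0 0; 0 -3.5 -0.1 0 0 0 0; 0 -3.9 0.2 0 0 0 0; 0 -4.2 0.55 0 0 0 0; 0 -4.4 0.9 0 0 0 0; 0 -4.4 0.9 0 0 0 0")

```text
clock: 19.98
eef_pos: [0.4862, -0.1282, 0.1022]
ee_rot: [-0.001, 0.782, 0.623, -0.001]
ft_force: [0.0, 1.1, 0.2]
grip_width: 0.006
finger_force: 0.0
```

```bash
python3 - <<'E'
from h import *
s=r.observe(); print(s["ft_force"].round(1),yawR(-JY).apply(s["eef_pos"]-JO))
for th in (.2,.12,.0):
    x,z=arc(th); print(th,end=' '); rows([(J(x,-.075,z),RD)])
for c in C:
    r.capture(c); d=r.regions_of(c,"strap_a"); print(c,[(round(x["confidence"],2),x["rect"]) for x in d])
E
```

```text
[0.  1.1 0.2] [ 0.01712801 -0.07591603  0.10216179]
0.2 [-0.03, -0.16, 0.25, -0.02, -0.0, -0.01]
0.12 [-0.03, -0.23, 0.46, -0.02, -0.0, -0.01]
0.0 [-0.03, -0.31, 0.77, -0.02, -0.0, -0.01]
side [(0.67, [303.8, 169.5, 27.7, 11.7])]
top []
```

Request:
play_rows(moves="0 -0.2 0.3 0 0 0 0; 0 -0.25 0.5 0 0 0 0; 0 -0.25 0.65 0 0 0 0; 0 -0.25 0.75 0 0 0 0; 0 -0.25 0.8 0 0 0 0; 0 -0.25 0.8 0 0 0 0")

```text
clock: 20.92
eef_pos: [0.4789, -0.1265, 0.0807]
ee_rot: [-0.001, 0.782, 0.623, -0.001]
ft_force: [-8.0, 2.5, 25.2]
grip_width: 0.0
finger_force: 12.6
```

Both ended at the hard-stop height; retract and look.

Request:
play_rows(moves="0 0 -2 0 0 0 0; 0 0 -4 0 0 0 0; 0 0 -6 0 0 0 0; 0 6 -7 0 0 0 0; 5 8 -8 0 0 0 0; 8 10 -8 0 0 0 0; 8 10 -8 0 0 0 0; 8 10 -8 0 0 0 0; 8 10 -8 0 0 0 0; 8 10 -8 0 0 0 0")

```text
clock: 22.18
eef_pos: [0.8283, 0.0426, 0.3175]
ee_rot: [-0.0, 0.781, 0.624, -0.0]
ft_force: [-0.9, -0.4, -0.2]
grip_width: 0.004
finger_force: 0.0
```

```bash
python3 - <<'E'
from look import *
s=r.observe(); print(s["ft_force"].round(1),s["eef_pos"],s["qd"].round(2))
out=[]
for c in ("side","top"):
    im=cv2.resize(r.capture(c)[:,:,::-1],None,fx=4,fy=4,interpolation=cv2.INTER_CUBIC)
    for y in (.075,-.075):
        for th,col in ((0,(0,255,0)),(.13,(0,0,255))):
            a=np.array([np.cos(th),0,np.sin(th)]);n=np.array([-np.sin(th),0,np.cos(th)]); h=np.array([-.04,y,.064])
            P=[J(*(h+a*q+n*.017+[0,w,0])) for q,w in ((.102,-.012),(.102,.012))]
            cv2.polylines(im,[np.int32(proj(c,P)*4+1.5)],False,col,1)
    x,y=(proj(c,JO+[0,0,.08])[0]*4).astype(int);out.append(im[y-240:y+240,x-200:x+200])
cv2.imwrite("pics/fin.png",np.hstack(out))
M=shaft()
E
```

```text
[-0.9 -0.4 -0.2] [0.82825455 0.04255305 0.31748704] [ 0.15  0.35 -0.72 -0.02  0.38  0.16]
side 0.86 [306.3, 148.2, 38.9, 44.3] 295.0
top 0.64 [309.0, 218.3, 95.5, 23.9] 607.0
```

View pics/fin.png

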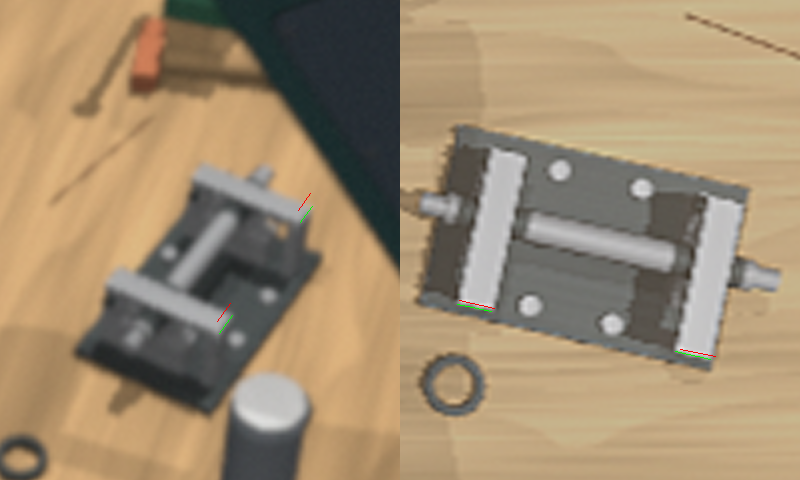

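Request:
play_rows(moves="0 0 0 0 0 0 0; 0 0 0 0 0 0 0; 0 0 0 0 0 0 0; 0 0 0 0 0 0 0")

```text
clock: 22.98
eef_pos: [0.8261, 0.0398, 0.3194]
ee_rot: [-0.0, 0.782, 0.623, -0.0]
ft_force: [0.8, 0.8, -1.2]
grip_width: 0.006
finger_force: 0.0
```

```bash
python3 - <<'E'
from workcell import r
s=r.observe(); print(s["qd"].round(2),s["ft_force"].round(1)); print(r.hand_in())
E
```

```text
[ 0.  0. -0. -0.  0.  0.] [ 0.8  0.8 -1.2]
the job is handed in; nothing more can be done
None
```

I handed the job in at 23 s: the shaft lies in both saddles, centred to about 2 mm, and both straps look fully shut in the last picture; the hand-in gave no verdict.

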